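Unpack the pile of supplies onto its marked trays

TASK

Someone piled the weighing supplies up and parked the label roll on another thing's tray. Take the pile apart and set each thing in the middle of its own tray: the label roll in the green round tray, the metal cup upright in the red round tray, the orange carton in the orange-edged tray and the beige carton in the blue-edged tray, both cartons flat, right way up and with their long sides along the tray's. Set things down rather than dropping or tipping them over, and leave the teal tin and the calculator where they are.

Things in the scene. Friction and masses are not known exactly. Their poses are not given: they have to be found in the camera images.
- label_roll: White paper roll of labels standing on end, 60 mm diameter, 50 mm tall, with a core hole. At the start it stands in the way on the red, blue or orange tray. Origin: centre of its underside; z along its axis, up. About 90 g.
- metal_cup: Small open light-grey metal weighing cup, 51 mm diameter at its flared rim, 39 mm tall; its wall is about 46 mm across below the rim. It starts on top of the pile, upright on the orange carton. Origin: centre of its underside; z up along its axis. About 30 g.
- orange_carton: Orange carton, 51 mm (its x) by 62 mm (its y), 36 mm tall (z). It starts in the middle of the pile, flat on the beige carton with its long side roughly along that carton's. Origin: centre of its underside. About 80 g.
- beige_carton: Off-white to beige carton (a dark blue band on one long side, not always in view), 51 mm (its x) by 90 mm (its y), 45 mm tall (z). It starts as the bottom of the pile, on the bare worktop. Origin: centre of its underside. About 150 g.
- green_tray: Round shallow tray with a green lip, the place of the label roll: 92 mm outside, 84 mm inside diameter. Fixed to the worktop; floor 3 mm thick (its top is 3 mm above the worktop), coloured lip 4 mm thick whose top is 7 mm above the worktop. Origin: centre of its underside, z up.
- red_tray: Round shallow tray with a red lip, the place of the metal cup: 84 mm outside, 76 mm inside diameter. Fixed to the worktop; floor 3 mm thick (its top is 3 mm above the worktop), coloured lip 4 mm thick whose top is 7 mm above the worktop. Origin: centre of its underside, z up.
- orange_tray: Rectangular shallow tray with an orange lip, the place of the orange carton: 79 mm (its x) by 90 mm (its y) outside, 71 by 82 mm inside; the carton's long side goes along the tray's long side. Fixed to the worktop; floor 3 mm thick (its top is 3 mm above the worktop), coloured lip 4 mm thick whose top is 7 mm above the worktop. Origin: centre of its underside, z up.
- blue_tray: Rectangular shallow tray with a blue lip, the place of the beige carton: 79 mm (its x) by 118 mm (its y) outside, 71 by 110 mm inside; the carton's long side goes along the tray's long side. Fixed to the worktop; floor 3 mm thick (its top is 3 mm above the worktop), coloured lip 4 mm thick whose top is 7 mm above the worktop. Origin: centre of its underside, z up.
- teal_tin: Bystander: plain teal round tin, 58 mm diameter, 100 mm tall, standing upright and loose. Origin: centre of its underside.
- calculator: Bystander: dark pocket calculator lying flat and loose, 122 mm (its x) by 70 mm (its y), 14 mm thick. Origin: centre of its underside.
Mind the look-alikes: they are no part of the job. What is shaped like the label_roll but purple is not meant.

How it is judged (in metres and radians):
At the end, for the whole second after the job is handed in: Roll, cup, orange and beige carton each stand on the floor (3 mm) of their own tray (green, red, orange, blue), upright (0.08 rad), within 12 mm of its centre, cartons' long sides along the tray's (0.25 rad), released and at rest; tin and calculator within 20 mm of their start (horizontal distance between label_roll and green_tray below 0.012 m and z of label_roll in the frame of green_tray between 0 and 0.006 m and angle between each of label_roll, metal_cup, orange_carton, beige_carton's own z axis and vertical below 0.08 rad and linear speed of each of label_roll, metal_cup, orange_carton, beige_carton below 0.02 m/s and contact force between each of label_roll, metal_cup, orange_carton, beige_carton and the fingers below 0.05 N and horizontal distance between metal_cup and red_tray below 0.012 m and z of metal_cup in the frame of red_tray between 0 and 0.006 m and horizontal distance between orange_carton and orange_tray below 0.012 m and z of orange_carton in the frame of orange_tray between 0 and 0.006 m and angle between the x axis of orange_carton and the x axis of orange_tray, either way round below 0.25 rad and horizontal distance between beige_carton and blue_tray below 0.012 m and z of beige_carton in the frame of blue_tray between 0 and 0.006 m and angle between the x axis of beige_carton and the x axis of blue_tray, either way round below 0.25 rad); the robot touches nothing.
It fails at once if the roll, the cup or a carton is tipped over (more than 0.6 rad) (angle between any of label_roll, metal_cup, orange_carton, beige_carton's own z axis and vertical above 0.6 rad).
It fails at once if the roll, the cup or a carton is dropped from a height (faster than 0.9 m/s out of the gripper) ((linear speed of label_roll above 0.9 m/s and contact force between label_roll and the fingers below 0.01 N) or (linear speed of metal_cup above 0.9 m/s and contact force between metal_cup and the fingers below 0.01 N) or (linear speed of orange_carton above 0.9 m/s and contact force between orange_carton and the fingers below 0.01 N) or (linear speed of beige_carton above 0.9 m/s and contact force between beige_carton and the fingers below 0.01 N)).
It fails at once if the teal tin or the calculator is moved more than 20 mm (distance of any of teal_tin, calculator from where it was at the start of the episode above 0.02 m).
It also fails if it takes over 109 s, if anything falls off the work surface, if the arm or the gripper's body presses on something with over 40 N, if the wrist force passes 120 N, or if a joint passes its speed limit or range.

ROBOT

A 7-joint arm with a two-finger parallel gripper is mounted at the origin on a cart in front of the work surface, level with it; the furniture and walls round the work are solid. World frame = base frame: x ahead of the robot, y to its left, z up, the work surface at z = 0. Lengths are in mm, angles in rad, forces in N, time in s.
With the tool pointing down it reaches from about 400 to 875 mm from the base axis. Payload 4.4 kg.
Tool frame: the origin (TCP) lies at the centre of the arm's flange, where the gripper is bolted on; the fingertips stand 173 mm ahead of it and the grasp point (between the pads) lies 155 mm ahead of it; z points along the fingers, y is the direction in which the jaws open and shut (so a half turn about z gives the same grasp; the last joint's range is limited). The gripper opens to 85 mm and grips with 20 to 120 N. Pads are 22 mm wide; open, the fingers measure 114 mm over their backs; the gripper's body (76 mm by 85 mm) begins 54 mm behind the grasp point. The pads swing forward as they close: fully open they stand 13 mm farther back than shut.
Start: joints at [-1.384, 0.628, 0.038, 1.517, -0.027, 0.996, -0.02], TCP at [162.556, 629.358, 404.713] pointing down, gripper open.
Joint ranges: [-3.06, 3.06], [-0.37, 2.12], [-1.25, 1.32], [0.18, 2.47], [-1.1, 4.24], [0.23, 1.98], [-2.94, 2.94]. Speed limits (rad/s): [2.57, 2.57, 3.14, 3.14, 3.14, 3.14, 3.14].

INTERFACE

Orientations are given as [roll, pitch, yaw] about the fixed x, y, z axes, in that order (R = Rz(yaw) Ry(pitch) Rx(roll)).
In Python, from cell import * gives the robot as it stands. The module is installed in compiled form; this text tells all that it offers.
- The arm moves only by the shell command python3 -m jog 'ROWS'. ROWS is JSON, one flat list of numbers, 5 for each row, row after row: the shift along the tool's x, y, z in mm, then the turn about the tool's z in degrees, then the finger opening in mm, from 0 to 85.4. A call has 1 to 20 rows; each row is the pose to reach, as a shift and turn from the pose commanded when the call began, along the tool's axes at that moment; what a row does not reach only later rows make up. A row lasts 1/12 s, in which the tool goes at most 41.7 mm and 7.16 degrees, less where a joint would pass 70% of its speed; a pose out of reach is approached as far as the arm can. A call with a gripper value outside its range is refused whole. The fingers move at their own pace and stop on an object; the grip force is fixed at half the most. Time passes only in rows, so rows that repeat a pose let the fingers close. It gives the time, the measured TCP pose, the force and the opening at its end, in the units of the state.
- read_state(): the state, without advancing time (a new reading comes with each control period).
- get_image(name): name is "scene" or "top"; returns (picture, depth): 420x560x3 uint8, blue, green, red; 420x560 float32, mm along the optical axis (not along the pixel's ray), 0 where there is no reading.
- camera_params(name): a dict with "K" (3x3 intrinsics, pixels), "dist_coeffs" ([k1, k2, p1, p2, k3] as OpenCV has them; the pictures are not rectified), "T" (4x4, takes a point from camera to world coordinates). Camera axes: x right, y up, looking along -z (the intrinsics and any distortion apply to the point x, -y, -z); pixel columns grow to the right and rows downward; lengths in mm; the calibration is good to about 2 mm. A picture is of the moment at which its call begins. camera_params takes no time and is no camera call.
- finish_job(): hands the job in, once; it reports no verdict.
The state is a dict: "clock": time; "qpos": joint angles; "qd": joint speeds; "tau": joint torques, N m; "eef_pos": TCP position; "tool_rot": TCP orientation; "force": force on the tool from outside, world axes, zero at the start; "torque": the same for the moment, N m; "width": finger opening in mm.
Only numpy, scipy, OpenCV 4.12 (cv2) and the standard library are available. Lean on these libraries where they do the work, as an engineer would, in place of code of your own. Each camera call takes 0.05 s, during which the arm holds its last target.

## Working session

There is one attempt and no reset: what is moved stays moved. The work goes in short steps, Python scripts to look and compute and a shell command to move; the robot and the scene stay as the last step left them, time stands still between calls to the robot, and variables do not carry over. Pictures are saved under pics/ and viewed, and the job is handed in when it is done.

```bash
mkdir -p pics
python3 - <<'E'
from cell import *
import cv2
s=read_state(); print({k:s[k] for k in('clock','eef_pos','tool_rot','width','force')})
for n in('scene','top'):
    im,d=get_image(n); cv2.imwrite(f'pics/{n}0.png',im); p=camera_params(n); print(n,p)
    import numpy as np; np.savez(f'{n}0.npz',im=im,d=d)
E
```

```text
{'clock': 0.0, 'eef_pos': array([162.4469155 , 629.0717072 , 403.80716831]), 'tool_rot': array([-3.13972622e+00,  2.62297734e-05,  2.88881754e+00]), 'width': 85.14979472106963, 'force': array([-0.20562606, -0.00318476,  0.10316393])}
scene {'K': array([[485.72767871,   0.        , 283.21314593],
       [  0.        , 485.72767871, 205.70353921],
       [  0.        ,   0.        ,   1.        ]]), 'dist_coeffs': array([-0.02485879,  0.        ,  0.        ,  0.        ,  0.        ]), 'T': array([[-7.50899235e-01,  3.94232960e-01, -5.29840271e-01,
        -3.39207079e+02],
       [-6.59995366e-01, -4.76616614e-01,  5.80726028e-01,
         8.55281564e+02],
       [-2.35893347e-02,  7.85758854e-01,  6.18082978e-01,
         1.13803013e+03],
       [ 0.00000000e+00,  0.00000000e+00,  0.00000000e+00,
         1.00000000e+00]])}
top {'K': array([[433.72151682,   0.        , 278.74910369],
       [  0.        , 433.72151682, 213.64701223],
       [  0.        ,   0.        ,   1.        ]]), 'dist_coeffs': array([-0.08586289,  0.        ,  0.        ,  0.        ,  0.        ]), 'T': array([[ 2.64473279e-02,  9.95388395e-01, -9.22089068e-02,
         4.23426930e+02],
       [-9.99437337e-01,  2.82324580e-02,  1.81090319e-02,
        -1.25918930e+02],
       [ 2.06288042e-02,  9.16780888e-02,  9.95575000e-01,
         1.50080545e+03],
       [ 0.00000000e+00,  0.00000000e+00,  0.00000000e+00,
         1.00000000e+00]])}
```

View pics/scene0.png

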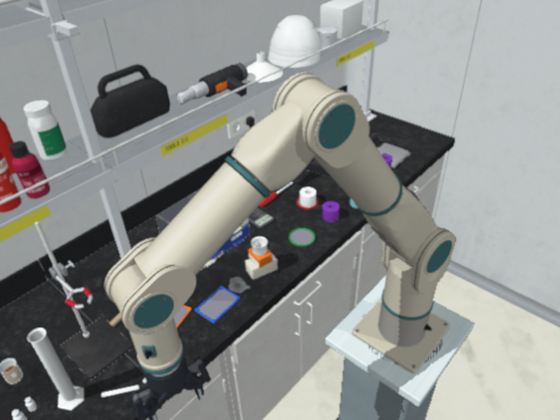

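View pics/top0.png

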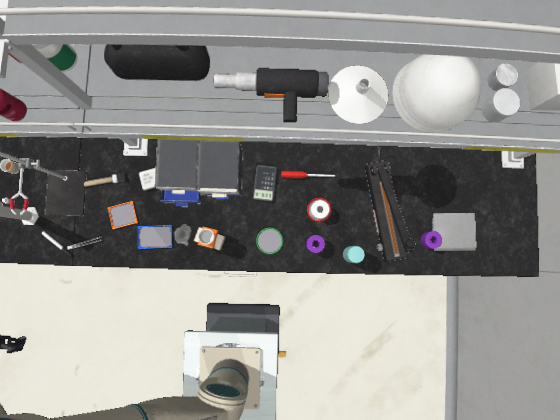

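```bash
cat > h.py <<'E'
import numpy as np, cv2
from cell import *
def ray(p,uv):
    uv=np.asarray(uv,float).reshape(-1,1,2)
    n=cv2.undistortPoints(uv,p['K'],p['dist_coeffs'])[:,0]
    d=np.c_[n[:,0],-n[:,1],-np.ones(len(n))]
    return d@p['T'][:3,:3].T, p['T'][:3,3]
def atz(n,uv,z):
    p=camera_params(n); d,o=ray(p,uv); return o+d*((z-o[2])/d[:,2])[:,None]
def atd(n,uv,dep):
    p=camera_params(n); d,o=ray(p,uv); return o+d*np.asarray(dep)[:,None]
def cloud(n,D):
    v,u=np.mgrid[0:D.shape[0],0:D.shape[1]]
    return atd(n,np.c_[u.ravel(),v.ravel()],D.ravel()).reshape(*D.shape,3)
def topcrop(im,f,x0,y0,x1,y1,s):
    c=im[y0:y1,x0:x1]; cv2.imwrite(f,cv2.resize(c,None,fx=s,fy=s,interpolation=cv2.INTER_CUBIC))
E
python3 - <<'E'
from h import *
z=np.load('top0.npz'); im,D=z['im'],z['d']
topcrop(im,'pics/c1.png',100,150,370,275,2.9)
W=cloud('top',D)
for nm,(u,v) in dict(cup=(207,236),roll=(319,209),beige=(207,247),green=(269,241),blue=(154,237),orange=(122,215),table=(230,250),tin=(354,255),calc=(265,183),pur=(316,244),lump=(183,234)).items(): print(nm,W[v,u].round(1))
E
```

```text
cup [474.8  80.3  84.7]
roll [ 582.1 -292.6    5.2]
beige [439.9  91.4  -1.9]
green [ 466.5 -122.1    1.6]
blue [468.8 274.8   6.9]
orange [542.1 393.    1.1]
table [431.9  11.8  -3.7]
tin [ 425.7 -399.6   94.7]
calc [ 666.1 -102.5   16. ]
pur [ 460.5 -284.8    1.4]
lump [482.1 175.1   5.2]
```

View pics/c1.png

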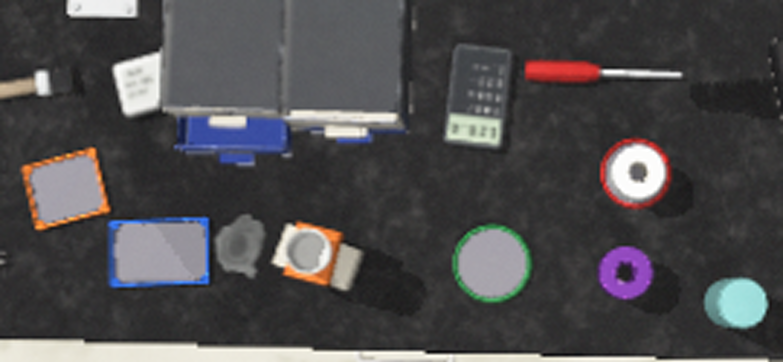

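```bash
cat > seg.py <<'E'
from h import *
def masks(im):
    h=cv2.cvtColor(im,cv2.COLOR_BGR2HSV).astype(int); H,S,V=h[...,0],h[...,1],h[...,2]
    return H,S,V
def poly(m,box):
    k=np.zeros(m.shape,np.uint8); x0,y0,x1,y1=box; k[y0:y1,x0:x1]=m[y0:y1,x0:x1]*255
    pts=cv2.findNonZero(k); return pts,k
def report(n,nm,m,box,z,rect):
    pts,k=poly(m,box)
    if pts is None: print(nm,'none');return
    hull=cv2.convexHull(pts)[:,0]
    w=atz(n,hull,z)[:,:2]
    if rect:
        r=cv2.minAreaRect(w.astype(np.float32)); b=cv2.boxPoints(r)
        e1=b[1]-b[0];e2=b[2]-b[1]; e=e1 if np.hypot(*e1)>np.hypot(*e2) else e2
        print(nm,'c',np.round(r[0],1),'size',np.round(r[1],1),'long dir deg',round(np.degrees(np.arctan2(e[1],e[0]))%180,1))
    else:
        A=np.c_[w,np.ones(len(w))]; s=np.linalg.lstsq(A,-(w**2).sum(1),rcond=None)[0]
        c=-s[:2]/2; print(nm,'circle',c.round(1),'diam',round(2*np.sqrt(c@c-s[2]),1),'n',len(w))
E
python3 - <<'E'
from seg import *
z=np.load('top0.npz'); im=z['im']; H,S,V=masks(im)
U=4
report('top','green',(H>40)&(H<80)&(S>90)&(V>60),(245,220,295,265),7,0)
report('top','red',((H<8)|(H>172))&(S>120)&(V>80),(300,193,340,228),7,0)
report('top','orangetray',(H>5)&(H<20)&(S>120)&(V>100),(100,195,145,235),7,1)
report('top','bluetray',(H>100)&(H<125)&(S>110)&(V>80),(130,220,180,255),7,1)
report('top','roll',(S<60)&(V>170),(305,195,335,225),50,0)
report('top','ocarton',(H>3)&(H<20)&(S>110)&(V>90),(190,220,230,260),81,1)
report('top','purple',(H>125)&(H<155)&(S>80),(300,230,335,258),50,0)
report('top','tin',(H>80)&(H<97)&(S>60)&(V>120),(335,240,370,268),100,0)
topcrop(im,'pics/c2.png',185,215,235,260,14)
topcrop(im,'pics/c3.png',295,190,375,270,8)
s=np.load('scene0.npz'); topcrop(s['im'],'pics/c4.png',190,180,350,320,4)
E
```

```text
green circle [ 468.4 -123.2] diam 93.3 n 23
red circle [ 581.1 -291.6] diam 85.3 n 19
orangetray c [542.7 391.5] size [81.5 93.1] long dir deg 106.3
bluetray c [469.6 274.8] size [ 81.8 118.5] long dir deg 93.1
roll circle [ 577.2 -287.6] diam 63.2 n 15
ocarton c [471.4  79.5] size [53.8 63.8] long dir deg 166.9
purple circle [ 460.3 -277.3] diam 64.4 n 15
tin circle [ 428.7 -397. ] diam 64.5 n 16
```

View pics/c2.png

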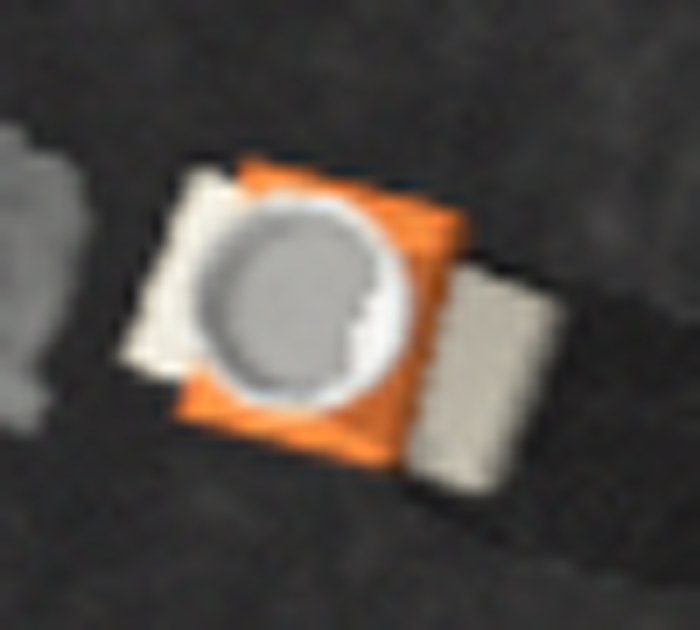

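View pics/c3.png

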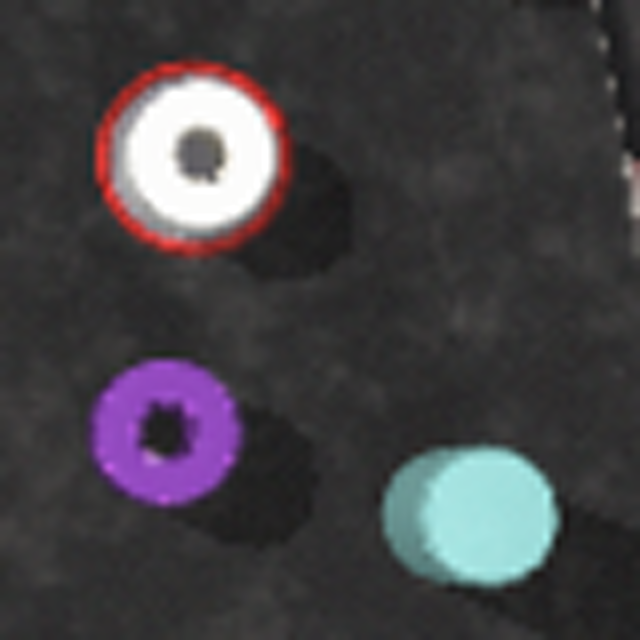

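View pics/c4.png

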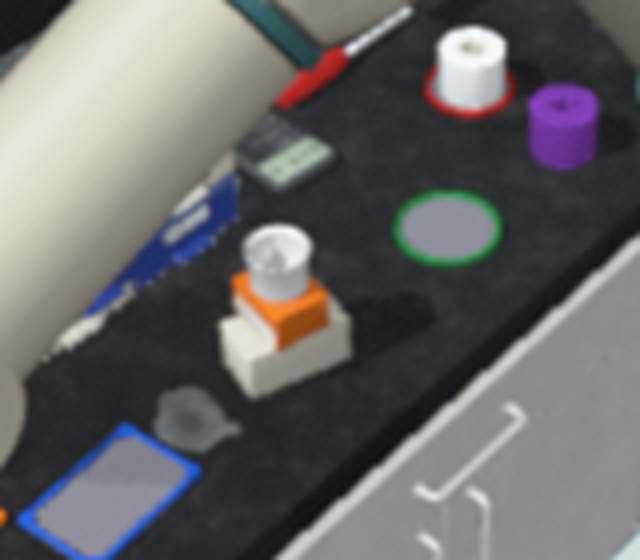

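Run:
```python
from seg import *
for n,box in(('top',(185,218,232,262)),('scene',(240,232,282,282))):
    z=np.load(n+'0.npz'); W=cloud(n,z['d']); x0,y0,x1,y1=box
    P=W[y0:y1,x0:x1].reshape(-1,3); C=z['im'][y0:y1,x0:x1].reshape(-1,3)
    for lo,hi in((38,50),(76,86),(100,125)):
        Q=P[(P[:,2]>lo)&(P[:,2]<hi)]
        r=cv2.minAreaRect(Q[:,:2].astype(np.float32)); print(n,lo,len(Q),Q[:,2].mean().round(1),np.round(r[0],1),np.round(r[1],1),round(r[2],1))
    z0=P[(abs(P[:,2])<10)]; print('table z',np.median(z0[:,2]))
print(np.load('top0.npz')['d'][225:255:2,195:228:2].astype(int))
W=cloud('top',np.load('top0.npz')['d']); print(W[225:255:2,195:228:2,2].round(0).astype(int))
```

```text
top 38 125 45.1 [469.   82.5] [91.1 49.7] 71.7
top 76 190 81.5 [471.8  81. ] [50.2 61.7] 77.6
top 100 62 117.4 [472.1  78.9] [48.4 46.2] 5.3
table z 0.32961709123242144
scene 38 153 44.3 [528.4  63.4] [ 91.3 185.4] 71.5
scene 76 117 81.3 [471.7  83.4] [50.9 67.3] 79.0
scene 100 154 111.0 [472.6  81. ] [51.  53.1] 1.6
table z 0.5574334955902032
[[1498 1493 1499 1496 1497 1498 1497 1500 1497 1503 1498 1499 1503 1503
  1501 1500 1502]
 [1491 1493 1456 1500 1418 1420 1501 1500 1497 1498 1496 1501 1494 1494
  1499 1493 1500]
 [1493 1497 1454 1413 1375 1380 1375 1377 1414 1412 1506 1498 1500 1497
  1494 1502 1500]
 [1498 1501 1376 1387 1410 1415 1414 1409 1375 1419 1415 1436 1504 1500
  1491 1500 1496]
 [1491 1448 1376 1401 1415 1413 1413 1413 1408 1412 1417 1502 1499 1499
  1493 1499 1497]
 [1494 1451 1385 1416 1414 1417 1416 1411 1417 1378 1417 1458 1446 1454
  1500 1495 1498]
 [1489 1446 1378 1411 1407 1413 1411 1419 1415 1372 1427 1447 1450 1451
  1456 1499 1496]
 [1447 1448 1374 1408 1409 1409 1406 1407 1416 1405 1442 1452 1452 1449
  1475 1492 1496]
 [1500 1445 1413 1390 1404 1419 14
[... 962 characters left out ...]
110  79  81  78  79  84  79 118  78  38  50  42  -4   1  -1]
 [  5  48 116  83  87  82  84  76  80 123  68  48  45  44  40  -3   0]
 [ 46  45 119  86  85  85  88  87  78  90  53  42  43  46  20   3  -1]
 [ -7  48  80 103  89  75  81  87 117  77  47  43  43  47  -2   3   4]
 [  2  -4  79 120 113 114 118 115  83  78  43  46  45  34   4   2  -1]
 [ -3  -3   3  77  81  84  85  81  84  67  49  45  46   8  -3  -2  -1]
 [  1  10  -2  -3  -3   0  -2  81  79  56  50  44  49   1   0   0   4]
 [ -2   0   5   4   3  -3  -2  -2   4   2  -1  47  21   7   7   0   3]
 [  0  -3  -1   1   1   4  -1  -2  -4   3  -1   5  -1   0  -4   2   0]
 [  3  -3  -4   1  -6   1   1  -5  -2   0   2   2  -1   0  -5  -1   3]]
```

```bash
cat >> h.py <<'E'
def plan(*wps):
    "waypoints (x,y,z,yawdeg) of TCP -> tool shifts from the present pose"
    s=read_state(); p=np.array(s['eef_pos']); r=s['tool_rot']
    y0=np.degrees(r[2]); from math import cos,sin
    from scipy.spatial.transform import Rotation as Ro
    R=Ro.from_euler('xyz',r).as_matrix()
    print('at',p.round(1),'yaw',round(y0,1),'tilt rpy',np.round(np.degrees(r),2),'w',round(s['width'],1),'t',round(float(s['clock']),2),'F',np.round(s['force'],1))
    for w in wps:
        d=R.T@(np.array(w[:3])-p); t=-(((w[3]-y0)+180)%360-180) if len(w)>3 else 0
        print(w,'->',d.round(1),'turn',round(t,1),'rows',int(np.ceil(max(np.linalg.norm(d)/41.7,abs(t)/7.16))))
E
python3 - <<'E'
from seg import *
im=np.load('top0.npz')['im'];H,S,V=masks(im)
report('top','roll',(S<60)&(V>170),(305,195,335,225),53,0)
plan((450,120,330,115),(577,-288,300,64),(577,-288,187,64))
E
```

```text
roll circle [ 576.9 -287.2] diam 63.1 n 15
at [162.5 629.1 403.9] yaw 165.5 tilt rpy [-179.9     0.    165.52] w 85.2 t 0.1 F [-0.  -0.7  0. ]
(450, 120, 330, 115) -> [-405.7 -420.9   74.6] turn 50.5 rows 15
(577, -288, 300, 64) -> [-630.7 -784.1  105.2] turn 101.5 rows 25
(577, -288, 187, 64) -> [-630.7 -783.9  218.2] turn 101.5 rows 25
```

```bash
python3 -m jog '[-406,-421,75,50.5,85,-406,-421,75,50.5,85,-406,-421,75,50.5,85,-406,-421,75,50.5,85,-406,-421,75,50.5,85,-406,-421,75,50.5,85,-406,-421,75,50.5,85,-406,-421,75,50.5,85,-406,-421,75,50.5,85,-406,-421,75,50.5,85,-406,-421,75,50.5,85,-406,-421,75,50.5,85,-406,-421,75,50.5,85,-406,-421,75,50.5,85,-406,-421,75,50.5,85,-406,-421,75,50.5,85,-631,-784,105,101.5,85,-631,-784,105,101.5,85,-631,-784,105,101.5,85,-631,-784,105,101.5,85]'
python3 -c "
from h import *
plan((577,-288,300,64),(577,-288,187,64))"
```

```text
clock: 1.77
eef_pos: [500.0, -37.7, 317.9]
tool_rot: [-3.141, -0.002, 1.505]
force: [1.0, 1.0, -0.1]
width: 85.2
at [500.  -37.7 317.9] yaw 86.3 tilt rpy [-1.7997e+02 -9.0000e-02  8.6250e+01] w 85.2 t 1.77 F [ 1.   1.  -0.1]
(577, -288, 300, 64) -> [-244.7   93.3   17.5] turn 22.3 rows 7
(577, -288, 187, 64) -> [-244.9   93.3  130.5] turn 22.3 rows 8
```

```bash
python3 -m jog '[-245,93,17,22,85,-245,93,17,22,85,-245,93,17,22,85,-245,93,17,22,85,-245,93,17,22,85,-245,93,17,22,85,-245,93,17,22,85,-245,93,17,22,85,-245,93,17,22,85,-245,93,17,22,85,-245,93,17,22,85]'
python3 -c "
from h import *
plan((577,-287.5,300,64),(577,-287.5,187,64))"
```

```text
clock: 2.68
eef_pos: [577.7, -285.9, 300.9]
tool_rot: [-3.14, -0.002, 1.127]
force: [1.2, -0.6, -0.3]
width: 85.1
at [ 577.7 -285.9  300.9] yaw 64.6 tilt rpy [-1.7992e+02 -1.1000e-01  6.4570e+01] w 85.1 t 2.68 F [ 1.2 -0.6 -0.3]
(577, -287.5, 300, 64) -> [-1.7  0.1  0.9] turn 0.6 rows 1
(577, -287.5, 187, 64) -> [ -2.    0.3 113.9] turn 0.6 rows 3
```

Descend over the white roll (the white one, top (319,209), standing in the red lip; the purple look‑alike at (316,244) is not meant; the c3 crop shows both) and grip.

```bash
python3 -m jog '[-2,0,40,0,85,-2,0,75,0,85,-2,0,100,0,85,-2,0,114,0,85,-2,0,114,0,85,-2,0,114,0,85,-2,0,114,0,50,-2,0,114,0,50,-2,0,114,0,50,-2,0,114,0,50,-2,0,114,0,50,-2,0,114,0,50,-2,0,114,0,50,-2,0,114,0,50,-2,0,114,0,50,-2,0,114,0,50]'
python3 -c "
from h import *
plan((577,-287.5,300,64))"
```

```text
clock: 4.02
eef_pos: [576.9, -291.1, 189.5]
tool_rot: [3.139, -0.0, 1.123]
force: [-1.7, 1.2, 6.4]
width: 58.4
at [ 576.9 -291.1  189.5] yaw 64.4 tilt rpy [ 1.7983e+02 -2.0000e-02  6.4370e+01] w 58.4 t 4.02 F [-1.7  1.2  6.4]
(577, -287.5, 300, 64) -> [   3.3   -1.1 -110.5] turn 0.4 rows 3
```

```bash
python3 -m jog '[0,0,-10,0,50,0,0,-30,0,50,0,0,-60,0,50,0,0,-90,0,50,0,0,-110,0,50,0,0,-110,0,50]'
python3 - <<'E'
from seg import *
im,d=get_image('top'); cv2.imwrite('pics/t1.png',im); topcrop(im,'pics/t1c.png',230,170,380,280,5)
plan((468.4,-123.2,300,64),(468.4,-123.2,190,64))
E
```

```text
clock: 4.52
eef_pos: [577.6, -292.1, 303.4]
tool_rot: [3.131, 0.0, 1.123]
force: [0.4, -0.4, -0.3]
width: 58.7
at [ 577.  -291.4  300.9] yaw 64.4 tilt rpy [179.62   0.    64.37] w 58.1 t 4.57 F [ 0.8 -0.4 -1.4]
(468.4, -123.2, 300, 64) -> [ 104.7 -170.7   -0.3] turn 0.4 rows 5
(468.4, -123.2, 190, 64) -> [ 104.7 -171.5  109.7] turn 0.4 rows 6
```

View pics/t1c.png

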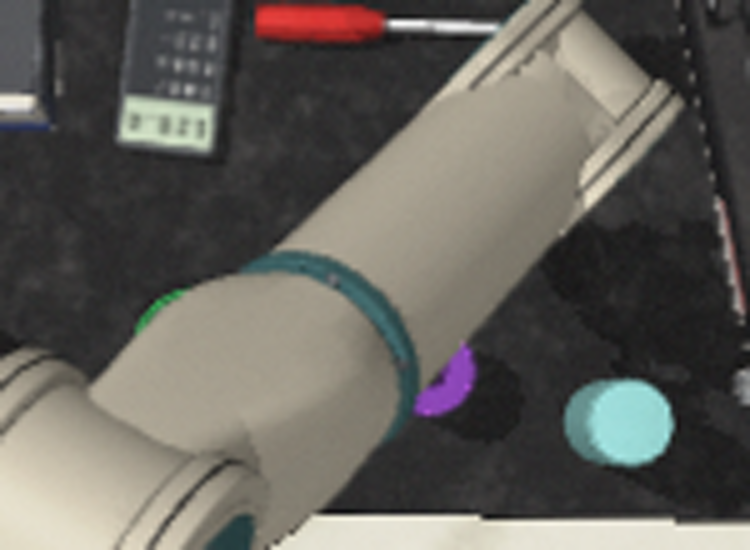

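Run:
```python
from seg import *
im,d=get_image('scene'); np.savez('s1.npz',im=im,d=d); topcrop(im,'pics/s1c.png',210,100,410,280,4)
```

```text
(no output)
```

View pics/s1c.png

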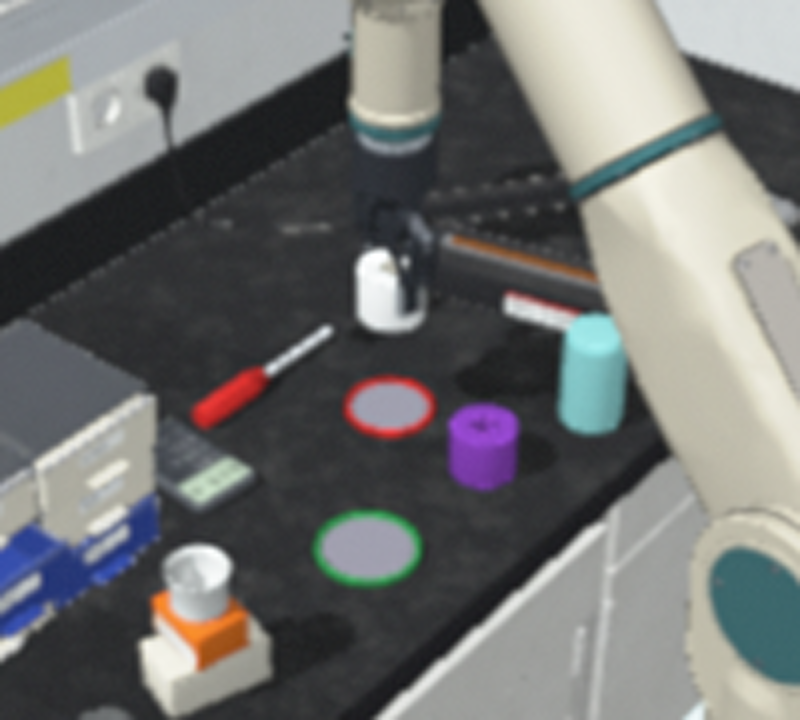

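Run:
```python
from seg import *
z=np.load('s1.npz');im=z['im'];H,S,V=masks(im)
report('scene','green',(H>40)&(H<80)&(S>70)&(V>60),(280,220,325,255),7,0)
report('scene','red',((H<8)|(H>172))&(S>100)&(V>70),(290,190,325,215),7,0)
report('top','x',np.ones((420,560),bool),(0,0,3,3),7,0)
```

```text
green circle [ 467.4 -117.5] diam 102.5 n 18
red circle [ 579.6 -286.7] diam 95.8 n 16
x circle [1348.2  930.7] diam 12.0 n 4
```

```bash
python3 -m jog '[105,-171,0,0,50,105,-171,0,0,50,105,-171,0,0,50,105,-171,0,0,50,105,-171,0,0,50,105,-171,0,0,50,105,-171,30,0,50,105,-171,60,0,50,105,-171,80,0,50,105,-171,80,0,50,105,-171,80,0,50]'
python3 - <<'E'
from seg import *
im,d=get_image('scene'); np.savez('s2.npz',im=im,d=d); topcrop(im,'pics/s2c.png',250,170,350,270,7)
plan((468.4,-123.2,190,64))
E
```

```text
clock: 5.53
eef_pos: [466.8, -122.3, 215.9]
tool_rot: [-3.138, 0.001, 1.123]
force: [0.7, 0.3, -0.5]
width: 58.2
at [ 467.3 -122.4  217. ] yaw 64.3 tilt rpy [-1.7994e+02  2.0000e-02  6.4340e+01] w 58.2 t 5.58 F [ 0.3 -0.1 -0.7]
(468.4, -123.2, 190, 64) -> [-0.2  1.3 27. ] turn 0.3 rows 1
```

View pics/s2c.png

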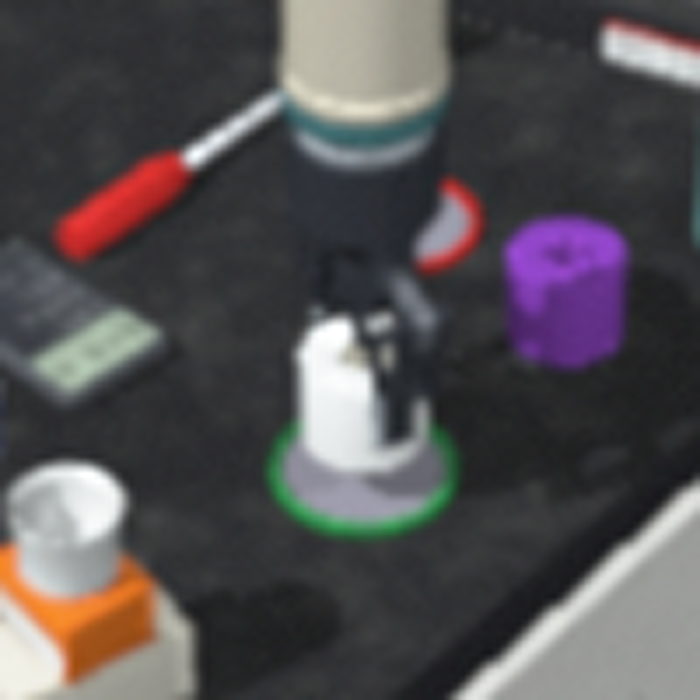

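```bash
python3 -m jog '[0,1,12,0,50,0,1,20,0,50,0,1,24,0,50,0,1,26,0,50,0,1,27,0,50,0,1,27,0,50,0,1,27,0,50]'
```

```text
clock: 6.17
eef_pos: [468.4, -122.6, 190.3]
tool_rot: [3.141, -0.0, 1.123]
force: [1.0, -0.2, -1.5]
width: 58.2
```

```bash
python3 -m jog '[0,0,1,0,50,0,0,2,0,50,0,0,2,0,50]'; python3 -m jog '[0,0,1,0,50,0,0,2,0,50,0,0,2,0,50]'
```

```text
clock: 6.42
eef_pos: [468.4, -122.7, 189.4]
tool_rot: [3.14, -0.001, 1.123]
force: [-2.0, 1.5, 13.7]
width: 58.5
clock: 6.67
eef_pos: [468.2, -122.8, 189.3]
tool_rot: [3.14, -0.002, 1.123]
force: [-4.6, 1.9, 37.5]
width: 58.0
```

```bash
python3 -m jog '[0,0,-2,0,50,0,0,-3,0,50,0,0,-3,0,85,0,0,-3,0,85,0,0,-3,0,85,0,0,-3,0,85,0,0,-3,0,85,0,0,-20,0,85,0,0,-50,0,85,0,0,-90,0,85,0,0,-90,0,85]'
python3 - <<'E'
from seg import *
im,d=get_image('scene'); np.savez('s3.npz',im=im,d=d); topcrop(im,'pics/s3c.png',230,170,350,280,6)
plan((471.9,80,330,100),(471.9,80,259,100))
E
```

```text
clock: 7.58
eef_pos: [470.0, -123.5, 280.8]
tool_rot: [3.133, -0.001, 1.123]
force: [0.9, -0.5, 0.2]
width: 85.3
at [ 469.6 -122.9  278.8] yaw 64.4 tilt rpy [ 1.7964e+02 -6.0000e-02  6.4380e+01] w 84.8 t 7.63 F [ 0.1  0.3 -0.5]
(471.9, 80, 330, 100) -> [184.1 -85.3 -51.5] turn -35.6 rows 6
(471.9, 80, 259, 100) -> [184.  -85.8  19.5] turn -35.6 rows 5
```

View pics/s3c.png

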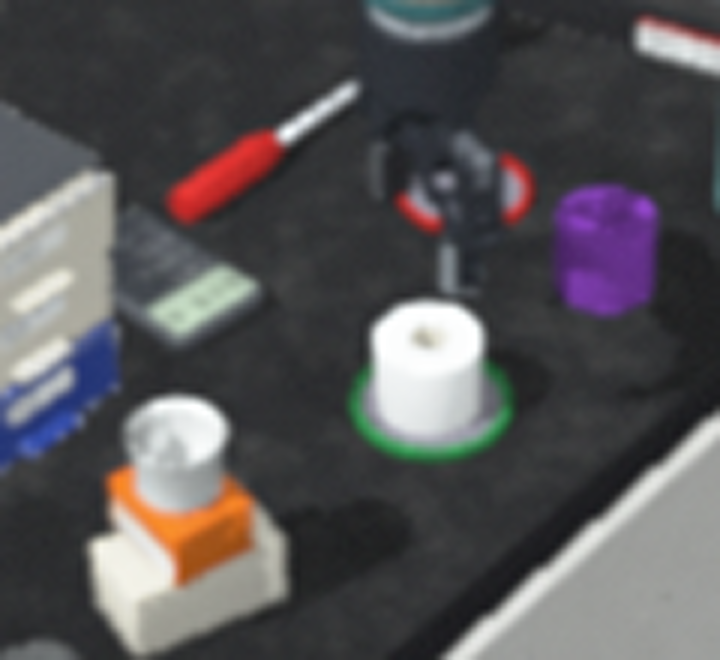

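```bash
python3 -c "
from h import *
print(atz('top',[[206.1,235.7],[206.6,236.2]],120))"
python3 -m jog '[70,-30,-45,-20,85,110,-50,-50,-35,85,184,-85,-51,-35.5,85,184,-85,-51,-35.5,85,184,-85,-51,-35.5,85,184,-85,-51,-35.5,85,184,-85,-51,-35.5,85,184,-85,-51,-35.5,85,184,-85,-51,-35.5,85]'
python3 -c "
from h import *
plan((472,80,259,100))"
```

```text
[[474.3572732   78.10120524 120.        ]
 [472.81429623  76.44529338 120.        ]]
clock: 8.38
eef_pos: [471.1, 78.6, 326.5]
tool_rot: [-3.14, 0.001, 1.74]
force: [-0.6, 0.0, -0.3]
width: 85.0
at [471.1  78.6 326.5] yaw 99.7 tilt rpy [-1.7992e+02  6.0000e-02  9.9700e+01] w 85.0 t 8.38 F [-0.6  0.  -0.3]
(472, 80, 259, 100) -> [ 1.3  1.2 67.4] turn -0.3 rows 2
```

```bash
python3 -m jog '[0,-1,30,0,85,0,-1,55,0,85,0,-1,67,0,85,0,-1,67,0,85,0,-1,67,0,85,0,-1,67,0,40,0,-1,67,0,40,0,-1,67,0,40,0,-1,67,0,40,0,-1,67,0,40,0,-1,67,0,40,0,-1,67,0,40,0,-1,67,0,40,0,-1,67,0,40]'
python3 - <<'E'
from seg import *
im,d=get_image('scene'); topcrop(im,'pics/s4c.png',210,200,310,300,6)
plan((472,80,259,100))
E
```

```text
clock: 9.55
eef_pos: [470.7, 79.7, 261.5]
tool_rot: [3.139, -0.0, 1.743]
force: [-1.6, -0.4, 8.8]
width: 46.3
at [470.7  79.7 261.5] yaw 99.8 tilt rpy [ 1.7987e+02 -1.0000e-02  9.9850e+01] w 46.6 t 9.6 F [-1.7 -0.6  9.3]
(472, 80, 259, 100) -> [0.  1.3 2.5] turn -0.2 rows 1
```

View pics/s4c.png

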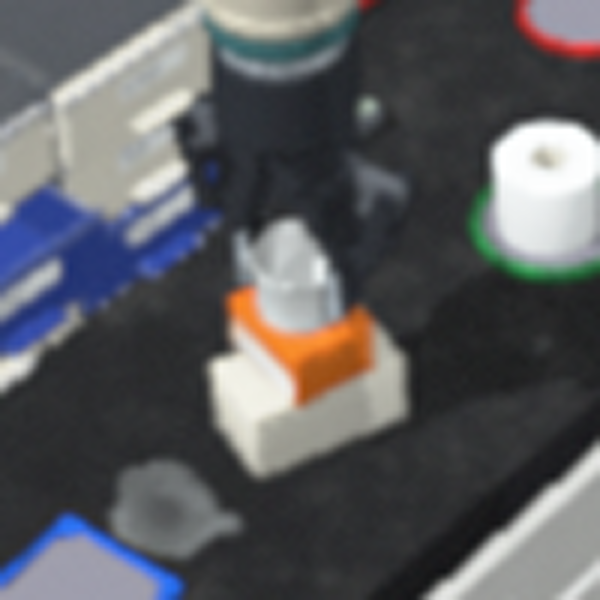

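```bash
python3 -m jog '[0,0,-8,0,40,0,0,-25,0,40,0,0,-50,0,40,0,0,-70,0,40,0,0,-80,0,40,0,0,-80,0,40]'
python3 -c "
from h import *
plan((581,-291.5,320,64),(581,-291.5,200,64))"
```

```text
clock: 10.1
eef_pos: [471.1, 80.1, 342.8]
tool_rot: [3.136, -0.001, 1.743]
force: [0.8, -0.1, -1.2]
width: 46.0
at [471.1  80.1 342.8] yaw 99.9 tilt rpy [ 1.7968e+02 -3.0000e-02  9.9880e+01] w 46.0 t 10.1 F [ 0.8 -0.1 -1.2]
(581, -291.5, 320, 64) -> [-385.    44.3   22.8] turn 35.9 rows 10
(581, -291.5, 200, 64) -> [-385.    43.7  142.8] turn 35.9 rows 10
```

```bash
python3 -m jog '[-25,3,2,4,40,-60,7,5,9,40,-100,12,10,14,40,-140,16,20,20,40,-180,21,20,25,40,-220,25,22,30,40,-260,30,22,36,40,-300,35,22,36,40,-340,39,22,36,40,-370,43,22,36,40,-385,44,22,36,40,-385,44,22,36,40,-385,44,50,36,40,-385,44,80,36,40,-385,44,100,36,40,-385,44,120,36,40,-385,44,130,36,40,-385,44,130,36,40,-385,44,130,36,40]'
python3 - <<'E'
from seg import *
im,d=get_image('scene'); topcrop(im,'pics/s5c.png',250,130,350,230,6)
plan((581,-291.5,184,64))
E
```

```text
clock: 11.68
eef_pos: [579.6, -291.1, 209.8]
tool_rot: [-3.14, -0.0, 1.115]
force: [0.2, -0.1, -0.5]
width: 46.5
at [ 580.  -291.6  210.8] yaw 63.9 tilt rpy [179.95  -0.    63.89] w 46.7 t 11.73 F [ 0.8 -0.1  0. ]
(581, -291.5, 184, 64) -> [ 0.5  0.8 26.8] turn -0.1 rows 1
```

View pics/s5c.png

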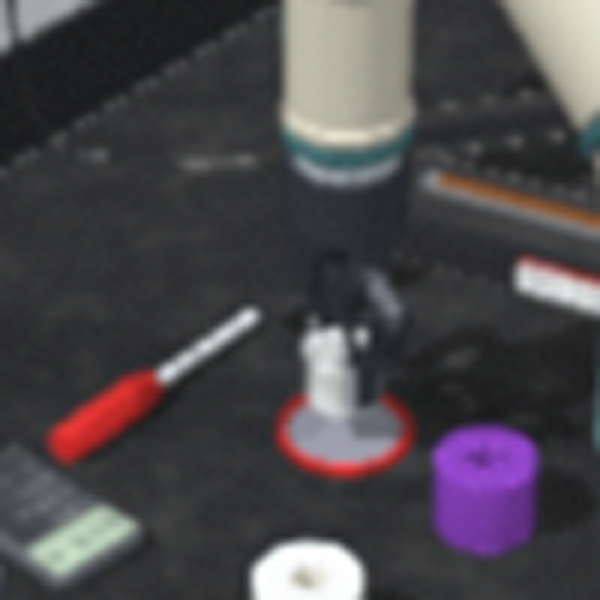

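```bash
python3 -m jog '[0,1,12,0,40,0,1,20,0,40,0,1,24,0,40,0,1,26,0,40,0,1,26,0,40,0,1,26,0,40]'
```

```text
clock: 12.23
eef_pos: [580.6, -292.3, 184.0]
tool_rot: [3.141, 0.0, 1.115]
force: [-0.3, -0.2, -0.4]
width: 46.7
```

```bash
python3 -m jog '[0,0,1,0,40,0,0,1,0,40,0,0,1,0,40]'; python3 -m jog '[0,0,1,0,40,0,0,1,0,40,0,0,1,0,40]'
```

```text
clock: 12.48
eef_pos: [580.5, -292.6, 183.7]
tool_rot: [3.141, 0.0, 1.114]
force: [-0.5, -0.4, 5.6]
width: 46.3
clock: 12.73
eef_pos: [580.5, -292.6, 183.6]
tool_rot: [3.141, -0.0, 1.115]
force: [-3.4, 1.9, 12.0]
width: 46.2
```

```bash
python3 -m jog '[0,0,-1,0,40,0,0,-1,0,85,0,0,-1,0,85,0,0,-1,0,85,0,0,-1,0,85,0,0,-1,0,85,0,0,-1,0,85,0,0,-20,0,85,0,0,-50,0,85,0,0,-90,0,85,0,0,-125,0,85,0,0,-135,0,85]'
python3 - <<'E'
from seg import *
im,d=get_image('scene'); np.savez('s6.npz',im=im,d=d); topcrop(im,'pics/s6c.png',230,150,370,290,5)
plan((472,80,320,167.6))
E
```

```text
clock: 13.73
eef_pos: [581.8, -293.6, 322.8]
tool_rot: [3.133, 0.001, 1.114]
force: [0.4, -0.1, 0.7]
width: 85.0
at [ 581.8 -293.6  322.6] yaw 63.9 tilt rpy [1.7947e+02 2.0000e-02 6.3860e+01] w 85.1 t 13.78 F [ 0.5 -0.3  1.2]
(472, 80, 320, 167.6) -> [ 2.870e+02 -2.632e+02  1.000e-01] turn -103.7 rows 15
```

View pics/s6c.png

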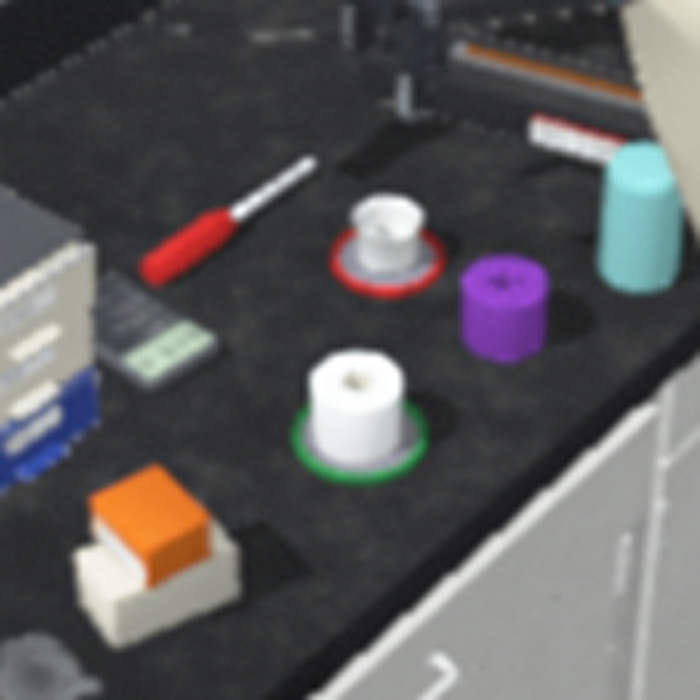

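Run:
```python
from seg import *
im,d=get_image('top'); np.savez('t6.npz',im=im,d=d); topcrop(im,'pics/t6c.png',185,215,235,260,12)
H,S,V=masks(im)
report('top','ocarton',(H>3)&(H<20)&(S>110)&(V>90),(190,220,230,260),81,1)
W=cloud('top',d)
P=W[218:262,185:232].reshape(-1,3)
for lo,hi in((38,52),(74,90)):
        Q=P[(P[:,2]>lo)&(P[:,2]<hi)]
        r=cv2.minAreaRect(Q[:,:2].astype(np.float32)); print(lo,len(Q),np.round(r[0],1),np.round(r[1],1),round(r[2],1))
s=np.load('s6.npz'); Ws=cloud('scene',s['d']); P=Ws[235:285,240:285].reshape(-1,3); Q=P[(P[:,2]>77)&(P[:,2]<87)]
r=cv2.minAreaRect(Q[:,:2].astype(np.float32)); print('scene',len(Q),np.round(r[0],1),np.round(r[1],1),round(r[2],1))
```

```text
ocarton c [471.8  79.7] size [53.9 62.5] long dir deg 167.6
38 131 [469.2  81.4] [89.4 48.6] 71.7
74 284 [471.9  81.4] [49.8 61.7] 77.1
scene 217 [470.5  83.8] [50.8 65.4] 77.9
```

View pics/t6c.png

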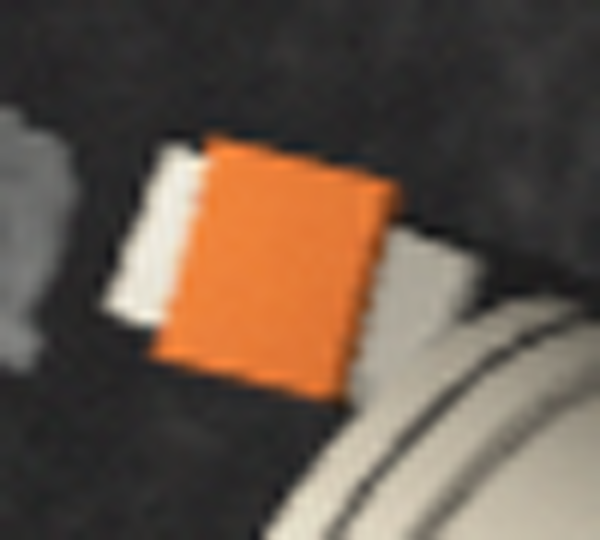

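```bash
python3 -m jog '[30,-28,0,-7,85,60,-55,0,-14,85,88,-82,0,-21,85,115,-106,0,-28,85,142,-130,0,-35,85,170,-155,0,-42,85,197,-180,0,-49,85,224,-205,0,-56,85,250,-230,0,-63,85,270,-248,0,-70,85,287,-262,0,-77,85,287,-262,0,-84,85,287,-262,0,-91,85,287,-262,0,-98,85,287,-262,0,-103.5,85,287,-262,0,-103.5,85,287,-262,0,-103.5,85]'
python3 -c "
from h import *
plan((472,81,224,167.4))"
```

```text
clock: 15.25
eef_pos: [471.3, 80.7, 316.0]
tool_rot: [-3.141, -0.002, 2.918]
force: [0.4, -0.1, 0.6]
width: 84.7
at [471.3  80.7 316. ] yaw 167.2 tilt rpy [-1.7998e+02 -1.4000e-01  1.6721e+02] w 84.7 t 15.25 F [ 0.4 -0.1  0.6]
(472, 81, 224, 167.4) -> [-0.9  0.5 92. ] turn -0.2 rows 3
```

```bash
python3 -m jog '[0,0,35,0,85,0,0,65,0,85,0,0,85,0,85,0,0,92,0,85,0,0,92,0,85,0,0,92,0,42,0,0,92,0,42,0,0,92,0,42,0,0,92,0,42,0,0,92,0,42,0,0,92,0,42,0,0,92,0,42,0,0,92,0,42,0,0,92,0,42]'
python3 - <<'E'
from seg import *
im,d=get_image('scene'); topcrop(im,'pics/s7c.png',210,200,310,300,6)
plan((542.5,391.5,310,106.3))
E
```

```text
clock: 16.42
eef_pos: [472.4, 80.9, 226.5]
tool_rot: [3.14, 0.003, 2.921]
force: [-1.6, -0.2, 6.3]
width: 48.6
at [472.3  80.9 226.5] yaw 167.3 tilt rpy [1.7993e+02 1.5000e-01 1.6735e+02] w 49.1 t 16.47 F [-0.8 -0.2  5.2]
(542.5, 391.5, 310, 106.3) -> [ -0.6 318.5 -83.1] turn 61.0 rows 9
```

View pics/s7c.png

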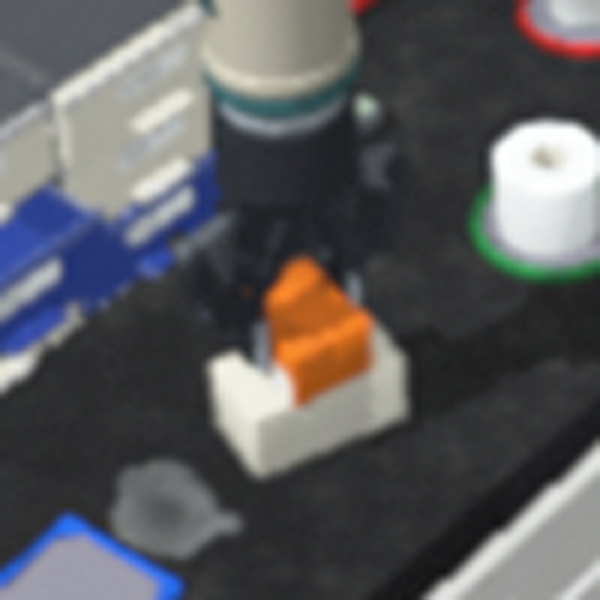

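```bash
python3 - <<'E'
from h import *
d=np.load('top0.npz')['d']; W=cloud('top',d); P=W.reshape(-1,3)
for y in range(80,480,20):
    Q=P[(abs(P[:,1]-y)<10)&(P[:,0]>400)&(P[:,0]<740)&(P[:,2]>25)]
    if len(Q): print(y,'minx z>25',Q[:,0].min().round(),'minx z>60', Q[Q[:,2]>60][:,0].min().round() if (Q[:,2]>60).any() else None,'zmax',Q[:,2].max().round())
E
python3 -m jog '[0,0,-8,0,42,0,0,-25,0,42,0,0,-50,0,42,0,0,-80,0,42,0,0,-110,0,42,0,0,-110,0,42]'
python3 -c "
from h import *
plan((495,230,330,140),(542.5,391.5,330,106.3),(542.5,391.5,210,106.3))"
```

```text
80 minx z>25 439.0 minx z>60 439.0 zmax 493.0
100 minx z>25 442.0 minx z>60 442.0 zmax 491.0
120 minx z>25 458.0 minx z>60 584.0 zmax 492.0
140 minx z>25 584.0 minx z>60 584.0 zmax 493.0
160 minx z>25 572.0 minx z>60 572.0 zmax 493.0
180 minx z>25 573.0 minx z>60 573.0 zmax 491.0
200 minx z>25 575.0 minx z>60 575.0 zmax 491.0
220 minx z>25 584.0 minx z>60 584.0 zmax 492.0
240 minx z>25 585.0 minx z>60 585.0 zmax 492.0
260 minx z>25 713.0 minx z>60 713.0 zmax 491.0
280 minx z>25 695.0 minx z>60 713.0 zmax 490.0
300 minx z>25 678.0 minx z>60 712.0 zmax 491.0
320 minx z>25 711.0 minx z>60 711.0 zmax 494.0
340 minx z>25 712.0 minx z>60 712.0 zmax 809.0
360 minx z>25 712.0 minx z>60 712.0 zmax 806.0
380 minx z>25 712.0 minx z>60 712.0 zmax 492.0
400 minx z>25 713.0 minx z>60 713.0 zmax 493.0
420 minx z>25 713.0 minx z>60 713.0 zmax 492.0
440 minx z>25 712.0 minx z>60 712.0 zmax 493.0
460 minx z>25 712.0 minx z>60 712.0 zmax 493.0
clock: 16.97
eef_pos: [473.3, 81.1, 340.6]
tool_rot: [3.137, 0.009, 2.921]
force: [0.5, 0.5, -1.4]
width: 48.9
at [473.3  81.1 340.6] yaw 167.3 tilt rpy [179.75   0.53 167.34] w 48.9 t 16.97 F [ 0.5  0.5 -1.4]
(495, 230, 330, 140) -> [ 11.6 150.   11.1] turn 27.3 rows 4
(542.5, 391.5, 330, 106.3) -> [  0.6 318.   12. ] turn 61.0 rows 9
(542.5, 391.5, 210, 106.3) -> [  1.7 317.5 132. ] turn 61.0 rows 9
```

```bash
python3 -m jog '[7,30,2,5,42,16,67,5,12,42,26,108,8,19,42,36,148,10,26,42,45,185,12,33,42,49,208,12,40,42,40,235,12,47,42,28,265,12,54,42,12,295,12,60,42,2,315,12,61,42,1,318,12,61,42,1,318,12,61,42,1,318,50,61,42,1,318,85,61,42,1,318,115,61,42,1,318,130,61,42,1,318,130,61,42]'
python3 - <<'E'
from seg import *
im,d=get_image('scene'); topcrop(im,'pics/s8c.png',90,230,230,370,5)
plan((542.5,391.5,185,106.3))
E
```

```text
clock: 18.38
eef_pos: [538.4, 389.3, 201.5]
tool_rot: [-3.134, 0.003, 1.856]
force: [0.4, 0.1, -1.0]
width: 48.7
at [539.6 390.1 204.1] yaw 106.3 tilt rpy [-1.7979e+02  7.0000e-02  1.0632e+02] w 49.2 t 18.43 F [ 0.9 -1.  -0.4]
(542.5, 391.5, 185, 106.3) -> [ 0.6  3.2 19. ] turn 0.0 rows 1
```

View pics/s8c.png

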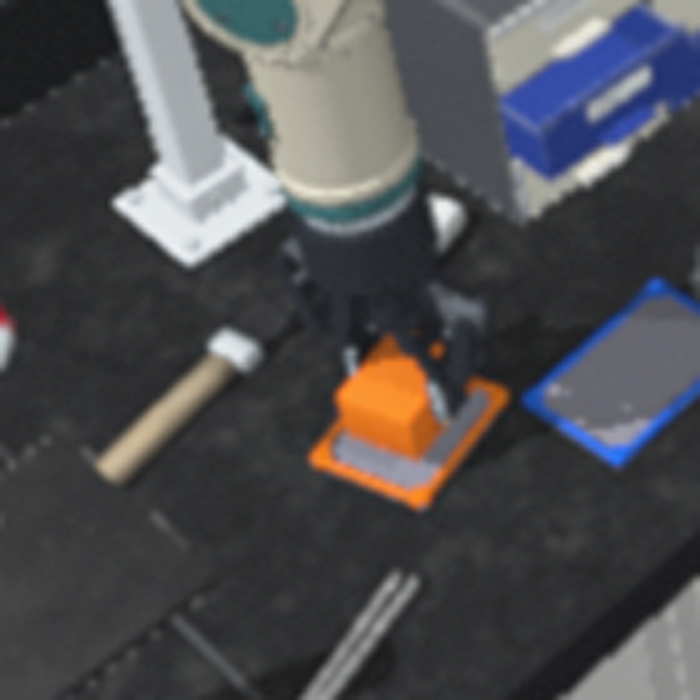

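```bash
python3 -m jog '[0,2,6,0,42,0,2,12,0,42,0,2,16,0,42,0,2,18,0,42,0,2,18,0,42,0,2,18,0,42]'; python3 -m jog '[0,0,1,0,42,0,0,1,0,42,0,0,1,0,42]'
```

```text
clock: 18.93
eef_pos: [542.3, 392.0, 187.3]
tool_rot: [3.141, -0.0, 1.857]
force: [-0.3, 0.1, -1.0]
width: 48.9
clock: 19.18
eef_pos: [542.3, 392.0, 186.2]
tool_rot: [3.141, -0.0, 1.857]
force: [0.3, 0.4, -1.4]
width: 49.1
```

```bash
python3 -m jog '[0,0,1,0,42,0,0,1,0,42,0,0,1,0,42]'; python3 -m jog '[0,0,1,0,42,0,0,1,0,42,0,0,1,0,42]'
```

```text
clock: 19.43
eef_pos: [542.2, 391.9, 184.9]
tool_rot: [-3.141, -0.0, 1.856]
force: [0.4, 0.6, -1.1]
width: 48.7
clock: 19.68
eef_pos: [542.3, 392.0, 184.6]
tool_rot: [3.141, -0.0, 1.856]
force: [-2.1, -1.2, 5.1]
width: 49.0
```

```bash
python3 -m jog '[0,0,0,0,85,0,0,0,0,85,0,0,0,0,85,0,0,0,0,85,0,0,0,0,85,0,0,0,0,85,0,0,-20,0,85,0,0,-50,0,85,0,0,-90,0,85,0,0,-120,0,85,0,0,-130,0,85,0,0,-130,0,85]'
python3 - <<'E'
from seg import *
im,d=get_image('scene'); topcrop(im,'pics/s9c.png',90,220,290,360,4)
im,d=get_image('top'); np.savez('t9.npz',im=im,d=d);topcrop(im,'pics/t9c.png',100,170,370,275,2.9)
W=cloud('top',d)
P=W[218:262,185:232].reshape(-1,3); Q=P[(P[:,2]>36)&(P[:,2]<54)]
r=cv2.minAreaRect(Q[:,:2].astype(np.float32)); print(len(Q),np.round(r[0],1),np.round(r[1],1),round(r[2],1))
H,S,V=masks(im)
report('top','beige',(V>110)&(S<60),(188,218,232,262),45,1)
plan((470,81.5,320,71.7),(470,290,320,90))
E
```

```text
clock: 20.68
eef_pos: [543.3, 392.4, 317.6]
tool_rot: [3.135, -0.002, 1.857]
force: [-0.6, 0.2, 0.8]
width: 85.4
392 [469.5  82.1] [91.3 50.1] 71.1
beige c [474.5  95.4] size [127.6  50.8] long dir deg 71.2
at [541.8 391.8 313.3] yaw 106.4 tilt rpy [-179.93    0.    106.38] w 84.7 t 20.78 F [-0.4 -0.4 -1. ]
(470, 81.5, 320, 71.7) -> [-277.5 -156.4   -6.6] turn 34.7 rows 8
(470, 290, 320, 90) -> [-77.4 -97.6  -6.6] turn 16.4 rows 3
```

View pics/s9c.png

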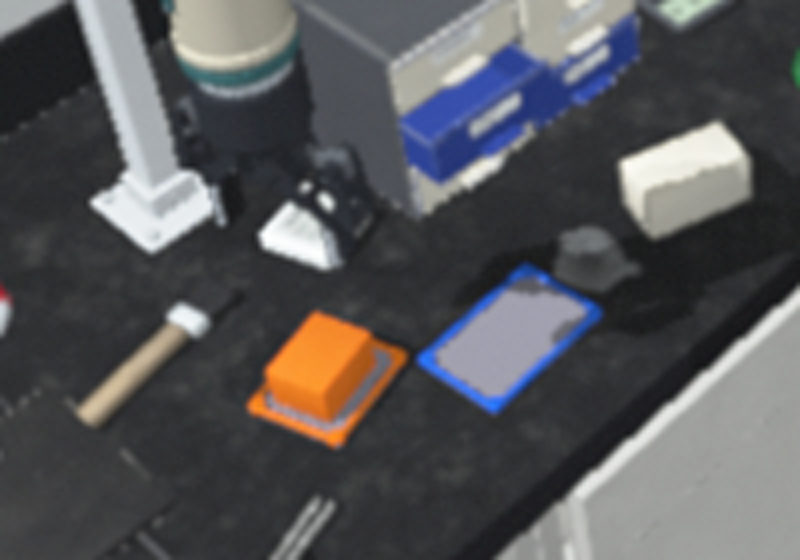

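View pics/t9c.png

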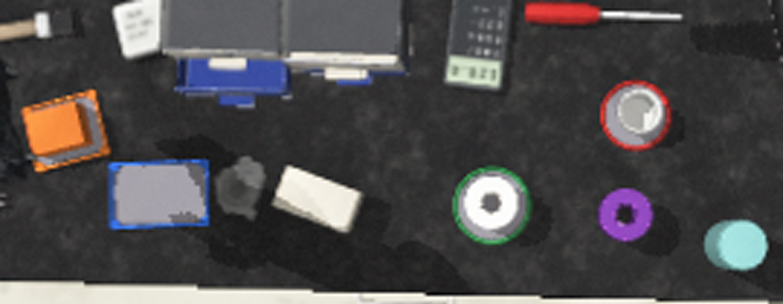

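Run:
```python
from seg import *
z=np.load('t9.npz');im,d=z['im'],z['d'];H,S,V=masks(im);W=cloud('top',d)
report('top','roll',(S<60)&(V>190),(255,225,285,255),53,0)
def rect(nm,box,lo,hi):
    x0,y0,x1,y1=box;P=W[y0:y1,x0:x1].reshape(-1,3);Q=P[(P[:,2]>lo)&(P[:,2]<hi)]
    r=cv2.minAreaRect(Q[:,:2].astype(np.float32)); print(nm,len(Q),np.round(r[0],1),np.round(r[1],1),round(r[2],1))
rect('orange',(100,195,145,235),30,48)
rect('cup rim',(300,190,340,230),33,52)
rect('roll',(250,220,290,260),45,60)
topcrop(im,'pics/t9d.png',300,190,340,230,12)
```

```text
roll circle [ 470.5 -121.3] diam 60.1 n 15
orange 279 [543.4 392.5] [52.1 63.9] 15.4
cup rim 49 [ 581.7 -291.9] [48.  48.6] 46.5
roll 213 [ 470.2 -120.4] [56.9 56.8] 1.5
```

View pics/t9d.png

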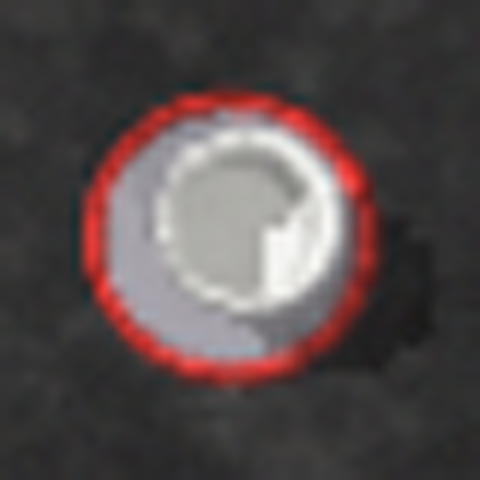

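```bash
python3 -m jog '[-28,-36,-7,7,85,-55,-70,-7,14,85,-80,-98,-7,16,85,-120,-110,-7,22,85,-160,-122,-7,29,85,-200,-134,-7,34,85,-240,-146,-7,35,85,-270,-155,-7,35,85,-277,-156,-7,35,85,-277,-156,-7,35,85,-277,-156,-7,35,85]'
python3 -c "
from h import *
plan((469.7,82,188,71.4))"
```

```text
clock: 21.7
eef_pos: [470.2, 82.6, 319.8]
tool_rot: [-3.139, 0.001, 1.245]
force: [0.0, 1.2, -0.6]
width: 85.0
at [470.2  82.6 319.8] yaw 71.3 tilt rpy [-1.7985e+02  6.0000e-02  7.1340e+01] w 85.0 t 21.7 F [ 0.   1.2 -0.6]
(469.7, 82, 188, 71.4) -> [ -0.6   0.  131.8] turn -0.1 rows 4
```

```bash
python3 -m jog '[0,0,40,0,85,0,0,80,0,85,0,0,110,0,85,0,0,126,0,85,0,0,131,0,85,0,0,131,0,85,0,0,131,0,42,0,0,131,0,42,0,0,131,0,42,0,0,131,0,42,0,0,131,0,42,0,0,131,0,42,0,0,131,0,42,0,0,131,0,42,0,0,131,0,42]'
python3 -c "
from h import *
plan((469.7,274.8,189.5,93.1))"
```

```text
clock: 22.95
eef_pos: [470.9, 82.6, 191.4]
tool_rot: [3.14, -0.002, 1.246]
force: [-1.2, 0.9, 6.4]
width: 49.1
at [470.9  82.6 191.4] yaw 71.4 tilt rpy [ 1.7992e+02 -1.0000e-01  7.1400e+01] w 49.1 t 22.95 F [-1.2  0.9  6.4]
(469.7, 274.8, 189.5, 93.1) -> [181.8 -62.5   2.1] turn -21.7 rows 5
```

```bash
python3 -m jog '[0,0,-8,0,42,0,0,-25,0,42,0,0,-55,0,42,0,0,-85,0,42,0,0,-90,0,42,30,-10,-90,-4,42,65,-22,-90,-9,42,103,-35,-90,-14,42,140,-48,-90,-19,42,170,-58,-90,-21.5,42,182,-62,-90,-21.5,42,182,-62,-90,-21.5,42,182,-62,-60,-21.5,42,182,-62,-35,-21.5,42,182,-62,-20,-21.5,42,182,-62,-18,-21.5,42,182,-62,-18,-21.5,42]'
python3 - <<'E'
from seg import *
im,d=get_image('scene'); topcrop(im,'pics/s10c.png',140,230,280,350,5)
plan((469.7,274.8,195,93.1))
E
```

```text
clock: 24.37
eef_pos: [470.0, 272.8, 207.6]
tool_rot: [-3.14, 0.002, 1.618]
force: [0.5, 0.7, -0.5]
width: 48.8
at [470.4 273.2 208.5] yaw 92.8 tilt rpy [1.7999e+02 5.0000e-02 9.2750e+01] w 48.8 t 24.42 F [ 0.3 -0.6 -1.4]
(469.7, 274.8, 195, 93.1) -> [ 1.6 -0.7 13.5] turn -0.3 rows 1
```

View pics/s10c.png

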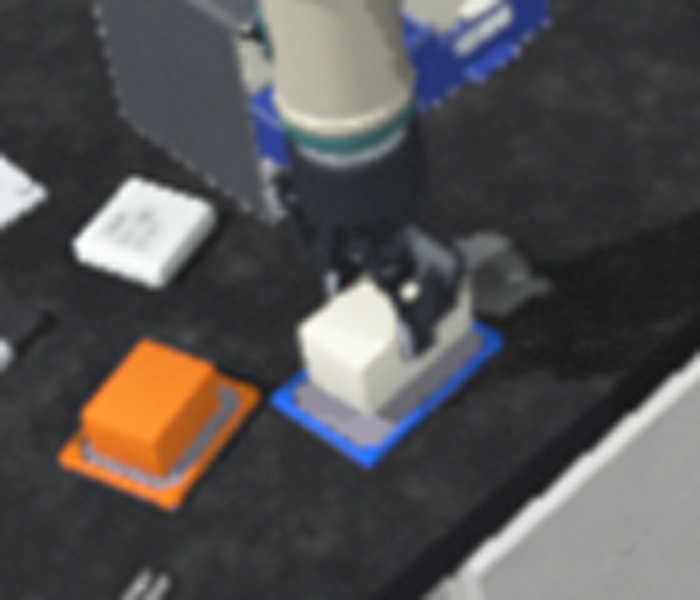

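```bash
python3 -m jog '[1,-1,6,0,42,1,-1,10,0,42,1,-1,13,0,42,1,-1,13,0,42,1,-1,13,0,42]'; python3 -m jog '[0,0,1,0,42,0,0,1,0,42,0,0,1,0,42]'
```

```text
clock: 24.83
eef_pos: [469.0, 275.4, 195.1]
tool_rot: [3.142, -0.0, 1.621]
force: [-0.3, 0.5, -1.3]
width: 49.3
clock: 25.08
eef_pos: [469.1, 275.4, 194.4]
tool_rot: [3.141, -0.0, 1.621]
force: [-0.0, -0.2, 3.3]
width: 48.8
```

```bash
python3 -m jog '[0,0,1,0,42,0,0,1,0,85,0,0,1,0,85,0,0,1,0,85,0,0,1,0,85,0,0,1,0,85,0,0,1,0,85,0,0,-20,0,85,0,0,-50,0,85,0,0,-90,0,85,0,0,-130,0,85,0,0,-130,0,85]'; python3 -m jog '[-30,0,-130,0,85,-60,0,-130,0,85,-90,0,-130,0,85,-120,0,-130,0,85,-150,0,-130,0,85,-150,0,-130,0,85,-150,0,-130,0,85]'
python3 - <<'E'
from seg import *
im,d=get_image('scene'); cv2.imwrite('pics/s11.png',im); topcrop(im,'pics/s11c.png',140,150,350,330,3.7)
im,d=get_image('top'); cv2.imwrite('pics/t11.png',im); np.savez('t11.npz',im=im,d=d)
H,S,V=masks(im);W=cloud('top',d)
def rect(nm,box,lo,hi):
    x0,y0,x1,y1=box;P=W[y0:y1,x0:x1].reshape(-1,3);Q=P[(P[:,2]>lo)&(P[:,2]<hi)]
    r=cv2.minAreaRect(Q[:,:2].astype(np.float32)); print(nm,len(Q),np.round(r[0],1),np.round(r[1],1),round(r[2],1),'z',Q[:,2].mean().round(1))
rect('beige',(130,215,180,260),38,60)
rect('orange',(100,195,145,235),30,48)
rect('cup rim',(300,190,340,230),33,52)
rect('roll',(250,220,290,260),45,60)
report('top','tin',(H>80)&(H<97)&(S>60)&(V>120),(335,240,370,268),100,0)
plan()
E
```

```text
clock: 26.08
eef_pos: [471.4, 275.9, 330.6]
tool_rot: [3.131, -0.005, 1.62]
force: [0.1, 1.1, 0.2]
width: 84.9
clock: 26.67
eef_pos: [476.7, 121.5, 455.2]
tool_rot: [3.14, 0.0, 1.614]
force: [0.4, 0.8, 0.0]
width: 85.2
beige 0 [0. 0.] [0. 0.] 0.0 z nan
orange 143 [540.7 400.9] [51.9 43.5] 13.1 z 39.6
cup rim 51 [ 581.6 -291.8] [48.3 48.5] 1.0 z 41.0
roll 216 [ 470.2 -120.4] [57.  56.8] 1.2 z 53.7
tin circle [ 428.7 -397. ] diam 64.5 n 16
at [476.4 125.9 453.9] yaw 92.8 tilt rpy [-1.7998e+02 -6.0000e-02  9.2830e+01] w 84.7 t 26.77 F [-0.2  0.3 -0.4]<stdin>:7: RuntimeWarning: Mean of empty slice.
  ret = ret.dtype.type(ret / rcount)
```

View pics/s11c.png

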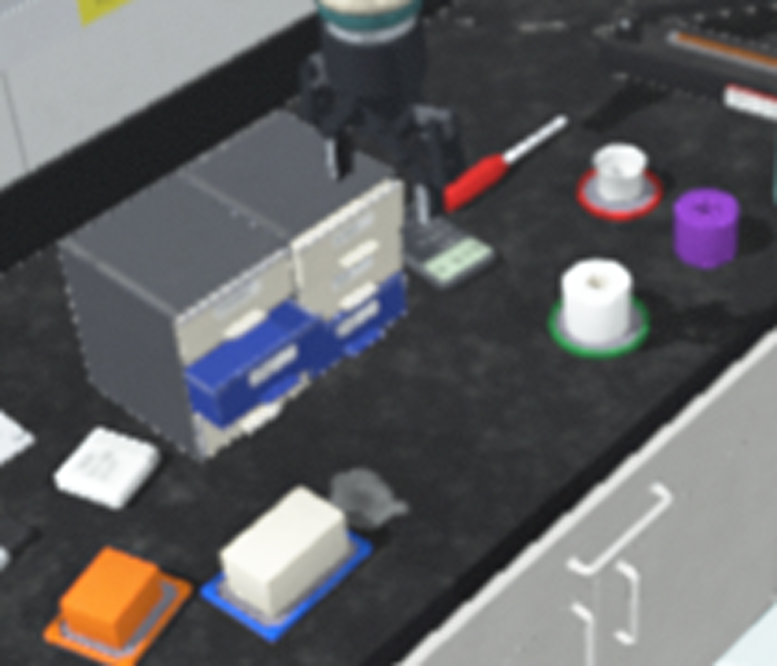

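View pics/t11.png

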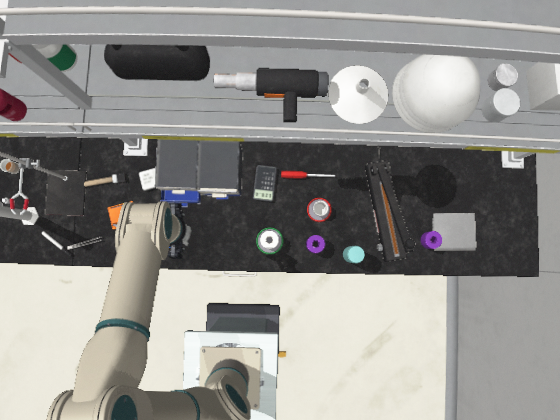

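Run:
```python
from seg import *
im,d=get_image('scene'); W=cloud('scene',d)
def rect(nm,cx,cy,lo,hi):
    P=W.reshape(-1,3);Q=P[(abs(P[:,0]-cx)<70)&(abs(P[:,1]-cy)<75)&(P[:,2]>lo)&(P[:,2]<hi)]
    r=cv2.minAreaRect(Q[:,:2].astype(np.float32)); print(nm,len(Q),np.round(r[0],1),np.round(r[1],1),round(r[2],1),'z',Q[:,2].mean().round(1))
rect('beige',470,275,44,56);rect('orange',542,391,35,48)
H,S,V=masks(im)
report('scene','bluetray',(H>100)&(H<125)&(S>110)&(V>80),(190,280,245,325),7,1)
```

```text
beige 389 [468.6 276.2] [54.1 92.2] 2.6 z 48.1
orange 304 [512.7 378. ] [134.2  74.2] 33.5 z 39.0
bluetray c [468.9 278.5] size [ 87.5 125.8] long dir deg 93.0
```

```bash
python3 -c "
from cell import *
print(finish_job(), read_state()['clock'])"
```

```text
the job is handed in; nothing more can be done
the job is handed in; nothing more can be done
```

I took the pile apart and set all four things in their own trays. I then handed the job in at about 27 s on the clock; no verdict is reported.

| Thing | Tray | Last measured offset from tray centre | Other checks |
|---|---|---|---|
| Label roll | green | about 3 mm | top at 54 mm |
| Metal cup | red | about 1 mm | rim at 41 mm, upright |
| Orange carton | orange | about 1–2 mm | long side within 1° of the tray's |
| Beige carton | blue | about 2 mm | top at 48 mm, long side within 1° of the tray's |

- **Bystanders:** The teal tin measured the same place as at the start. The calculator shows at the same pixels as before, but I did not measure it.
- **Orange carton's start pose:** Its long side lay across the beige carton's, not along it as described. I turned it about 61° to fit its tray.
- **Checks that failed or disagreed:**
    - At the end the arm hid the beige carton from the top camera and part of the orange one. I measured the beige carton in the scene camera instead; the orange carton's figure is from the top view taken just after it was placed.
    - A final scene-camera check on the orange carton also picked up neighbouring things and was no use.
    - The scene camera read the tray outlines 8–10 mm too large and up to 6 mm off the top view, so I placed by the top view.

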